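# Hold the plating gauge square on the marked end cap

### The job

Take the orange pen-shaped plating gauge out of its holder and use it on the chrome end cap with the red dot: set the gauge's tip on the red dot, square to the cap's sloping face, and gently push straight in until the sprung tip is about half-way in. Finish while still gripping the gauge and holding it pressed there like that, steady. Do not tilt or shove the cap's stand, keep the gauge off the cap with the blue dot, and leave the tin box, jar, mallet and bottle opener where they are.

Things in the scene. Friction and masses are not known exactly. Their poses are not given: they have to be found in the camera images.
- gauge: Orange gauge, 150 g, tip-down in its holder. Origin: on its axis, underside of the black round collar (48 mm wide, 8 mm high). z: along it, away from the tip. Above the collar a flat-sided grip, 34 mm (x) by 24 mm (y), up to 85 mm; grasp across the 24 mm (along y). Display on its -x side. Below: steel nose 18 mm wide, 45 mm long, then the thin brass sprung tip, its end 60 mm below the origin.
- gauge_tip (a point): The very end of the gauge's brass sprung tip (6 mm diameter, rounded), on the gauge's axis; 60 mm below the gauge's origin when the tip is fully out. Axes as the gauge's.
- plunger (a joint): How far the sprung tip is pushed into the gauge, in m: 0 fully out, 0.012 fully in. The spring takes about 1.4 N to start moving, about 4 N at half-way (0.006) and about 7 N fully in (0.45 N per mm).
- holder: Fixed grey upright holder, 75 mm tall: foot 64 mm in diameter, tube 42 mm outside with a 25 mm bore, open at the top. Origin at the centre of its underside. The gauge's collar rests on its rim; the gauge comes out straight up, its tip clear once it has risen 60 mm.
- red_stand: Fixed dark stand, base 110 (x) by 90 mm (y), origin under its centre; carries the red-dotted chrome end cap on a stiff tilting joint along y, pivot 90 mm up, that does not give under a light push. The cap is a flat plate 96 by 76 mm, 8 mm thick, its face 18 mm above the pivot, leaning to the stand's -x (robot's side) by 11 to 24 degrees, differently each time.
- red_dot (a point): Centre of the red dot (16 mm diameter) on the face of its chrome end cap; z is the face's outward normal, y runs along the tilt axis, x points up the slope. It lies 10 mm up the slope and 6 mm to +y of the face's middle.
- blue_stand: The same kind of fixed stand with an identical end cap, carrying a blue dot; its lean is its own. Not to be touched with the gauge. The two stands may be either way round.
- tin_box: Fixed green painted tin box 200 (x) by 170 (y) by 90 mm with spare end caps inside; its lid stands open on the far (+x) side, its top edge about 290 mm above the counter. Origin at the centre of its underside. To be left alone.
- mustard_jar: Ribbed mustard jar with a steel lid, 76 mm in diameter, 112 mm tall, loose, origin at the centre of its underside. To be left where it is.
- mallet: Small rubber mallet lying down, handle 22 mm thick along x from -141 mm to the head, black head at x = 85 mm, 48 mm in diameter and 76 mm long across; loose. To be left where it is.
- bottle_opener: Flat brass bottle opener, about 127 mm long (x) by 36 mm, 6 mm thick, lying loose. To be left where it is.
Mind the look-alikes: they are no part of the job. Leave any purple or turquoise look-alike of the gauge alone. Leave any purple look-alike of the red_stand alone.

How it is judged:
By the outcome, as a careful person would: the job done as asked, in the order asked, and still so for the second after the job is handed in, while the arm keeps its last pose, push and grip.
It also fails if it takes over 35 s, if anything falls off the work surface, if the arm or the gripper's body presses on something with over 40 N, if the wrist force passes 120 N, or if a joint passes its speed limit or range.

### The arm

A 6-joint arm with a two-finger parallel gripper is mounted at the origin on the work surface. World frame = base frame: x ahead of the robot, y to its left, z up, the work surface at z = 0. Lengths are in m, angles in rad, forces in N, time in s.
With the tool pointing down it reaches from about 0.3 to 0.775 m from the base axis. Payload 14.6 kg.
Tool frame: the origin (TCP) lies on the centre line of the jaws, within the pads' length; the fingertips stand 22 mm ahead of it and the grasp point (between the pads) lies 3 mm ahead of it; z points along the fingers, x is the direction in which the jaws open and shut, and the axes are right-handed (so a half turn about z gives the same grasp; the last joint's range is limited). The gripper opens to 94 mm and grips with 3 to 60 N. Pads are 16 mm wide; open, the fingers measure 119 mm over their backs; the gripper's body (75 mm by 177 mm) begins 78 mm behind the grasp point.
Start: joints at [-1.191, 0.3, 1.521, -0, 1.321, -0.067], TCP at [0.238, -0.496, 0.227] pointing down, gripper open.
Joint ranges: [-3.03, 3.03], [-0.79, 2.21], [0.23, 2.52], [-1.04, 4.18], [0, 3.07], [-2.55, 2.55]. Speed limits (rad/s): [2.22, 2.22, 2.57, 3.14, 3.14, 3.14].

### API

Orientations are given as a 3x3 rotation matrix whose columns are the frame's x, y, z axes.
In Python, from bench import * gives the robot as it stands. Calls block until the motion is done:
- reach(position, orientation): joint-space move of the TCP to a pose.
- movel(position, rotation=None, v=0.15): straight line of the TCP; rotation=None keeps the orientation; v is the mean speed in m/s.
- movej(angles): joint-space move.
- gripper_to(opening, grip_force=None): finger opening in m; grip_force is the grip in N (None keeps the last); returns when the fingers have stopped.
- dwell(seconds).
- ik(position, orientation): joint angles nearest the present ones, or None.
- state(): the state.
- grab_frame(name): name is "side" or "top" or "wrist"; returns the picture (480x640x3 uint8, red, green, blue); there is no depth.
- get_calibration(name): a dict with "fx", "fy", "cx", "cy" (pixels), "position" and "attitude" of the camera in the world; the wrist camera has in their place "mount" (4x4, takes a point from camera to tool coordinates, whose origin is the TCP and whose axes are the tool frame's). Camera axes: x right, y down, z forward; pixel columns grow to the right and rows downward; lengths in m; the calibration is good to about 2 mm. A picture is of the moment at which its call begins: read the wrist's pose just before it. get_calibration takes no time and is no camera call.
A pose or a line that the arm cannot do raises Unreachable and nothing moves.
- job_done(): hands the job in, once; it reports no verdict.
The state is a dict: "clock": time; "qpos": joint angles; "qvel": joint speeds; "effort": joint torques, N m; "tool_pos": TCP position; "eef_rot": TCP orientation; "ft_force": force on the tool from outside, world axes, zero at the start; "torque": the same for the moment, N m; "width": finger opening in m.
Only numpy, scipy, OpenCV 4.12 (cv2) and the standard library are available. Lean on these libraries where they do the work, as an engineer would, in place of code of your own. Each camera call takes 0.05 s, during which the arm holds its last target. There are 200 camera calls.

## Working session

There is one attempt and no reset: what is moved stays moved. The work goes in short steps, each a Python script; the robot and the scene stay as the last script left them, time stands still between calls to the robot, and variables do not carry over. Pictures are saved under pics/ and viewed, about 8 in all and at most 12, crops included, and the job is handed in when it is done.

```bash
mkdir -p pics; ls
python3 - <<'E'
from bench import *
import cv2,numpy as np
for n in ["top","side"]:
    cv2.imwrite(f"pics/{n}0.png",grab_frame(n)[:,:,::-1]); print(n,get_calibration(n))
print(get_calibration("wrist"));print(state())
E
```

```text
pics
top {'fx': 609.8293832225378, 'fy': 609.8293832225378, 'cx': 319.91929377558347, 'cy': 233.6604273238053, 'position': array([ 0.44039755, -0.02923983,  1.61985487]), 'attitude': array([[ 0.02537019, -0.99438225,  0.1027633 ],
       [-0.99967274, -0.02489828,  0.00587258],
       [-0.00328096, -0.10287866, -0.9946885 ]])}
side {'fx': 480.67863435514965, 'fy': 480.67863435514965, 'cx': 322.17867925690956, 'cy': 236.09529297680942, 'position': array([0.18500888, 0.51537411, 0.81218023]), 'attitude': array([[-0.76133654, -0.47329341,  0.4431253 ],
       [-0.64813008,  0.53749556, -0.53946818],
       [ 0.01714885, -0.69791967, -0.7159707 ]])}
{'fx': 367.30105462848485, 'fy': 367.30105462848485, 'cx': 317.34190873988206, 'cy': 237.84061142480687, 'mount': array([[ 9.99999781e-01,  4.50759769e-04, -4.84083721e-04,
        -9.14184939e-04],
       [-3.24953173e-04,  9.72229870e-01,  2.34027720e-01,
        -6.77554846e-02],
       [ 5.76130935e-04, -2.34027512e-01,  9.72229804e-01,
        -1.56568969e-01],
       [ 0.00000000e+00,  0.00000000e+00,  0.00000000e+00,
         1.00000000e+00]])}
{'clock': 0.1, 'qpos': array([-1.19059319e+00,  3.00425225e-01,  1.52153443e+00, -3.44732883e-05,
        1.32069796e+00, -6.66092421e-02]), 'qvel': array([-0.00067512, -0.00155273, -0.00138871,  0.00141764,  0.00089796,
       -0.00020028]), 'effort': array([ 1.43146904e-04, -5.32646692e+01, -3.53282082e+01,  7.09360954e-02,
        2.35112978e-02, -4.26001020e-05]), 'tool_pos': array([ 0.23755482, -0.49580881,  0.22693122]), 'eef_rot': array([[ 4.32100527e-01, -9.01825345e-01, -4.26229840e-04],
       [-9.01824817e-01, -4.32100736e-01,  9.76509851e-04],
       [-1.06481556e-03, -3.75657735e-05, -9.99999432e-01]]), 'ft_force': array([-0.01947782,  0.59555613, -0.26057006]), 'torque': array([ 0.02884679,  0.01867833, -0.0051521 ]), 'width': 0.09384229356274001}
```

View pics/top0.png

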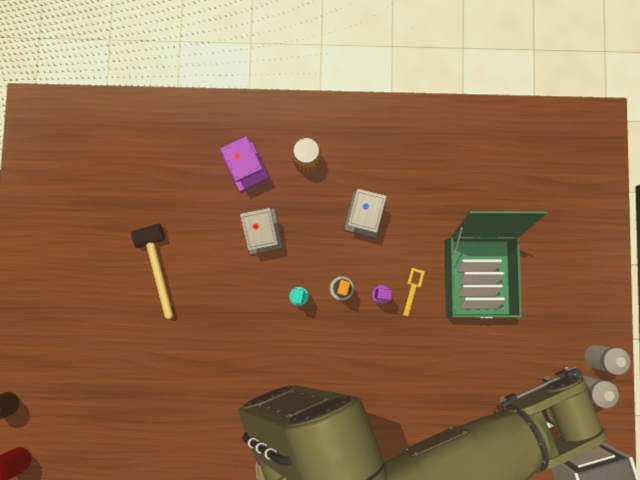

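View pics/side0.png

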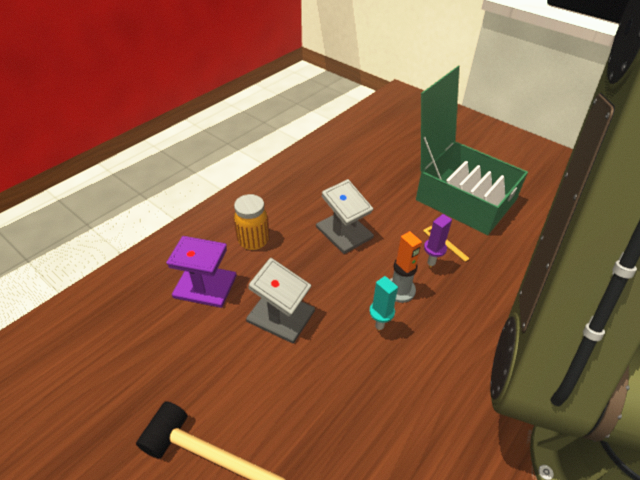

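The top view shows the orange gauge at about (344,287) and the red-dot chrome cap at (260,230) with its dot at (256,226). The blue-dot cap is at (366,206). Purple and teal look-alikes stand either side of the gauge, about 0.1 m away. In the side view the gauge top is near (410,238) and the red dot at (275,284). Next I'll triangulate these and look from close up.

```bash
cat > h.py <<'E'
from bench import *
import numpy as np, cv2
def cam(n,s=None):
    c=get_calibration(n)
    if n!="wrist": return c,np.array(c["position"]),np.array(c["attitude"])
    s=s or state(); M=np.array(c["mount"]); R=s["eef_rot"]
    return c,s["tool_pos"]+R@M[:3,3],R@M[:3,:3]
def ray(C,px):
    c,p,R=C; d=R@np.array([(px[0]-c["cx"])/c["fx"],(px[1]-c["cy"])/c["fy"],1]); return p,d/np.linalg.norm(d)
def onz(C,px,z):
    p,d=ray(C,px); return p+d*(z-p[2])/d[2]
def tri(*obs):
    A=0;b=0
    for C,px in obs:
        p,d=ray(C,px); P=np.eye(3)-np.outer(d,d); A=A+P; b=b+P@p
    x=np.linalg.solve(A,b)
    return x,[np.linalg.norm((np.eye(3)-np.outer(d,d))@(x-p)) for p,d in (ray(C,q) for C,q in obs)]
def proj(C,X):
    c,p,R=C; q=R.T@(np.asarray(X)-p); return np.array([c["fx"]*q[0]/q[2]+c["cx"],c["fy"]*q[1]/q[2]+c["cy"]])
def snap(name,pose=False):
    s=state(); im=grab_frame("wrist"); cv2.imwrite(f"pics/{name}.png",im[:,:,::-1])
    np.savez(f"pics/{name}.npz",p=s["tool_pos"],R=s["eef_rot"]); return im
def snapcam(name):
    d=np.load(f"pics/{name}.npz"); return cam("wrist",dict(tool_pos=d["p"],eef_rot=d["R"]))
def down(a): # tool down, jaw axis (tool x) at world yaw a
    x=np.array([np.cos(a),np.sin(a),0]); z=np.array([0,0,-1.]); return np.column_stack([x,np.cross(z,x),z])
E
python3 - <<'E'
from h import *
T,S=cam("top"),cam("side")
print("dot",tri((T,(256,226)),(S,(275,284))))
print("gtop",tri((T,(344,287)),(S,(411,238))))
for n,p in dict(purple=(383,294),teal=(299,296),jar=(306,150),blue=(366,206)).items(): print(n,onz(T,p,.12))
for a in (-np.pi/2,np.pi/2): print(ik([.36,-.075,.33],down(a)))
E
```

```text
dot (array([0.60967763, 0.13813616, 0.10620919]), [np.float64(0.0028948556309370426), np.float64(0.0028948556309369472)])
gtop (array([ 0.4619723 , -0.08259131,  0.15959407]), [np.float64(0.003133348081213102), np.float64(0.0031333480812131614)])
purple [ 0.45083981 -0.17844396  0.12      ]
teal [0.44075968 0.02689831 0.12      ]
jar [0.80538032 0.01987177 0.12      ]
blue [ 0.66725794 -0.13304485  0.12      ]
[-3.05090128e-01 -1.88621139e-01  1.80049217e+00 -4.44089210e-16
  1.52972162e+00  1.26570620e+00]
[-3.05090128e-01 -1.88621139e-01  1.80049217e+00 -4.44089210e-16
  1.52972162e+00 -1.87588645e+00]
```

Run:
```python
from h import *
p=state()["tool_pos"]; movel([p[0],p[1],.40],v=.3)
D=down(np.pi/2)
reach([.46,-.083,.33],D); dwell(.3); a=snap("g1")
reach([.60,.132,.28],D); dwell(.3); b=snap("c1")
reach([.46,.132,.26],D); dwell(.3); c=snap("c2")
cv2.imwrite("pics/g1z.png",cv2.resize(a[90:390,120:520],None,fx=2,fy=2,interpolation=3)[:,:,::-1])
cv2.imwrite("pics/c1z.png",cv2.resize(b[90:390,120:520],None,fx=2,fy=2,interpolation=3)[:,:,::-1])
print(state()["clock"],state()["ft_force"])
```

```text
5.2583 [0.15242509 0.83432474 0.06899642]
```

View pics/g1z.png

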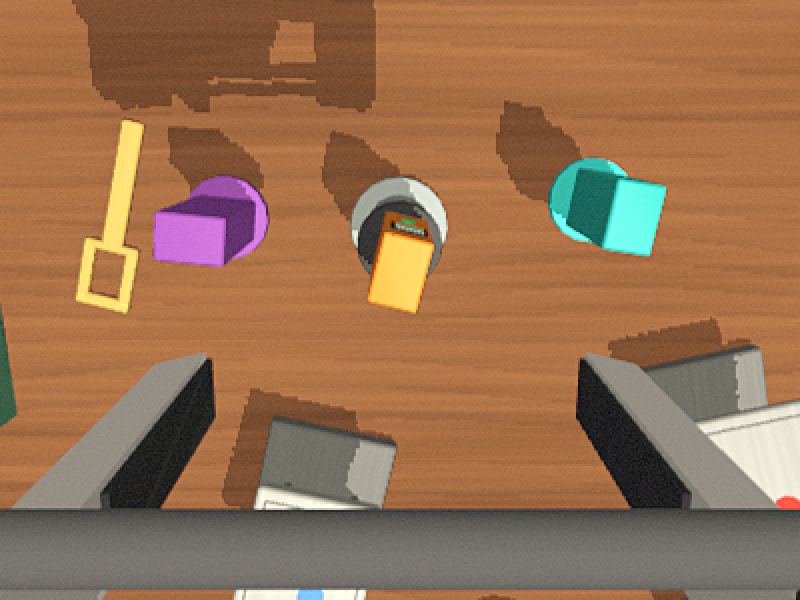

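View pics/c1z.png

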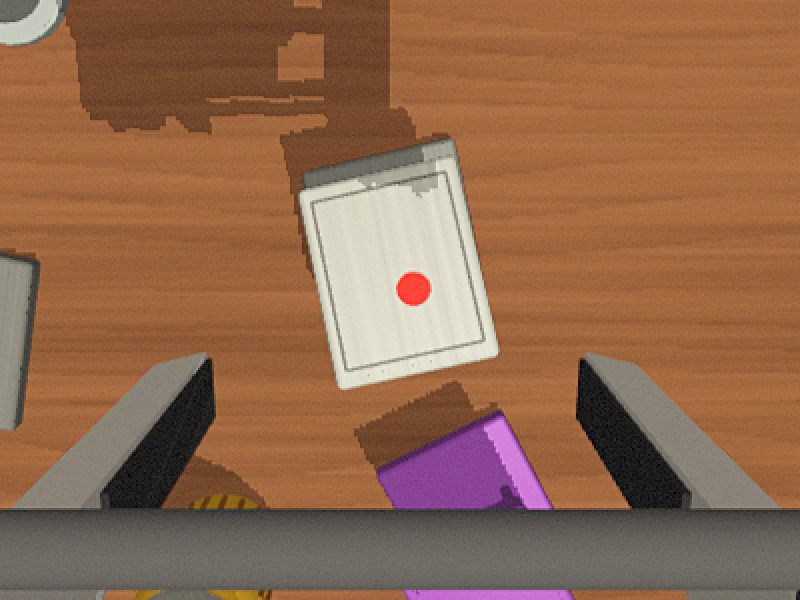

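View pics/c2.png

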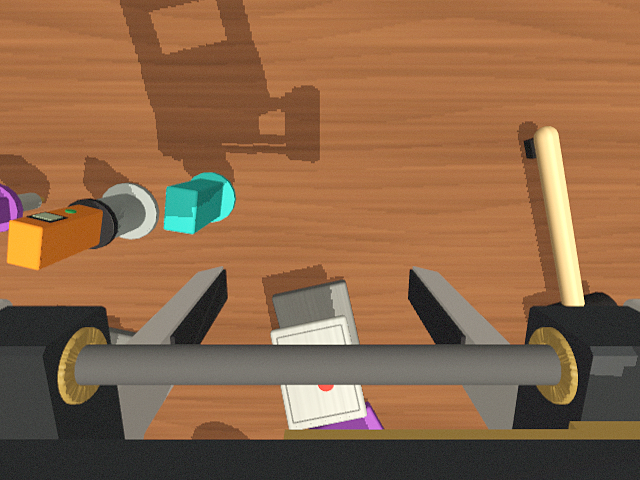

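In g1z the gauge's top face has corners (385,235), (433,243), (417,312) and (369,302). In c1z the red dot is at (413,289). The outer corners of its face are about (300,191), (456,157), (498,355) and (343,389). In c2 those corners are at about (272,331), (348,318), (366,415) and (287,430). The display faces the robot, so I can fit the poses.

```bash
cat > fit.py <<'E'
from h import *
from scipy.optimize import least_squares
f=lambda L:[(u/2+120,v/2+90) for u,v in L]
G=snapcam("g1"); g=f([(385,235),(433,243),(417,312),(369,302)])
P=np.array([onz(G,q,.160) for q in g]); ex=(P[2]+P[3]-P[0]-P[1])/2; ey=(P[1]+P[2]-P[0]-P[3])/2
print("gauge",P.mean(0),"yaw",np.degrees(np.arctan2(ex[1],ex[0])),np.degrees(np.arctan2(-ey[0],ey[1])),np.linalg.norm(ex),np.linalg.norm(ey))
T,S=cam("top"),cam("side")
print("gauge tri",tri((G,np.mean(g,0)),(T,(344,287)),(S,(411,238))))
C1,C2=snapcam("c1"),snapcam("c2")
# order: (-x,-y),(-x,+y),(+x,+y),(+x,-y)
o1=f([(300,191),(457,157),(498,355),(343,389)]); i1=f([(312,203),(446,172),(484,340),(347,371)])
o2=[(272,331),(348,318),(366,415),(287,430)]
sg=np.array([(-1,-1),(-1,1),(1,1),(1,-1)])
def frame(v):
    x,y,yaw,l=v[:4]; xs=np.array([np.cos(yaw),np.sin(yaw),0]); ys=np.array([-np.sin(yaw),np.cos(yaw),0]); zs=np.array([0,0,1.])
    n=np.cos(l)*zs-np.sin(l)*xs; u=np.cos(l)*xs+np.sin(l)*zs
    return np.array([x,y,.09])+.018*n,u,ys,n
def dot(v):
    c,u,y,n=frame(v); return c+.01*u+.006*y
def res(v,full=False):
    c,u,y,n=frame(v); r=[]
    for C,o,h in((C1,o1,(.048,.038)),(C1,i1,(.048-v[4],.038-v[4])),(C2,o2,(.048,.038))):
        r+=[proj(C,c+a*h[0]*u+b*h[1]*y)-q for (a,b),q in zip(sg,o)]
    d=dot(v)
    r+=[proj(C1,d)-f([(413.5,289)])[0]]
    r+=[(proj(T,d)-(256,226)),(proj(S,d)-(275,284))]
    return np.array(r) if full else np.ravel(r)
s=least_squares(res,[.6,.13,-.2,.3,.006],loss="soft_l1")
if __name__=="__main__":
    print("cap x y",s.x[:2],"yaw lean",np.degrees(s.x[2:4]),s.x[4],"dot",dot(s.x)); print(res(s.x,True).round(1).tolist())
    J=s.jac; print("sd",np.sqrt(np.diag(np.linalg.inv(J.T@J))))
E
python3 fit.py
python3 - <<'E'
import cv2
a=cv2.imread("pics/c1.png")[155:295,255:385]; b=cv2.imread("pics/side0.png")[240:350,235:325]
a=cv2.resize(a,(400,430),interpolation=3); b=cv2.resize(b,(352,430),interpolation=3)
cv2.imwrite("pics/z2.png",cv2.hconcat([a,b]))
E
```

```text
gauge [ 0.4604373  -0.07932531  0.16      ] yaw -12.889062384687227 -10.89816158289788 0.03232504295868863 0.022192844292179114
gauge tri (array([ 0.46108388, -0.08095301,  0.16118116]), [np.float64(0.0019479326446860945), np.float64(0.003721635717974393), np.float64(0.003012225644231185)])
cap x y [0.60424806 0.13419497] yaw lean [11.43120345 13.56895561] 0.007201090526098976 dot [0.60844766 0.14116556 0.10984374]
[[-2.1, -3.1], [0.6, -2.8], [0.5, 1.6], [-3.5, 0.3], [1.0, -3.0], [-0.1, -0.9], [-1.8, 2.8], [0.7, 0.1], [-3.0, 0.7], [-0.7, -0.9], [0.9, 2.0], [1.3, 0.6], [0.2, 0.5], [-0.7, 1.2], [-2.3, -0.2]]
sd [0.00072113 0.0004121  0.00825773 0.03828044 0.00049588]
```

View pics/z2.png

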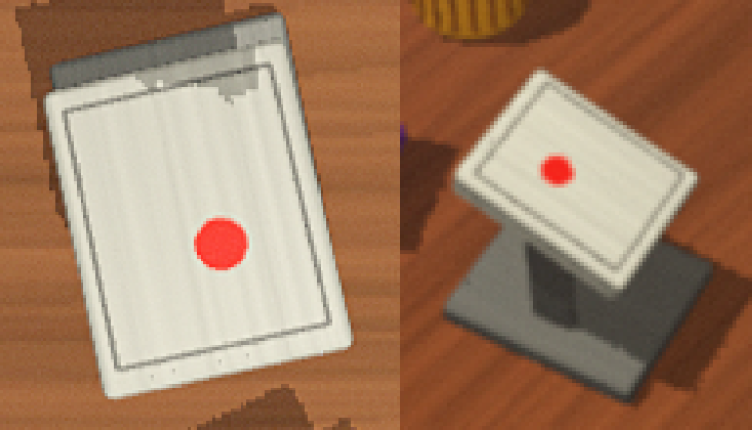

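```bash
cat > fit2.py <<'E'
from fit import *
z1=lambda L:[(255+u/3.077,155+v/3.071) for u,v in L]
zs=lambda L:[(235+(u-400)/3.911,240+v/3.909) for u,v in L]
o1=z1([(44,92),(288,40),(353,346),(107,398)]); i1=z1([(64,112),(272,65),(329,322),(117,371)])
iS=zs([(683,178),(613,268),(475,170),(543,82)])
sh=lambda C,b:(C[0],C[1]+b,C[2])
OBS=[]  # extra (cam, corners)
def res2(v,full=False):
    c,u,y,n=frame(v); bw,bs,bt=v[7:10],v[10:13],v[13:16]; r=[]
    W1,W2,SS,TT=sh(C1,bw),sh(C2,bw),sh(S,bs),sh(T,bt)
    ins=(v[4],v[5]); out=(.048-v[6],.038-v[6])
    for C,o,h in((W1,o1,out),(W1,i1,ins),(W2,o2,out),(SS,iS,ins)):
        r+=[(proj(C,c+a*h[0]*u+b*h[1]*y)-q)/.7 for (a,b),q in zip(sg,o)]
    d=dot(v)
    r+=[(proj(W1,d)-z1([(221.5,243.5)])[0])/.5,(proj(TT,d)-(256,226)),(proj(SS,d)-zs([(557.5,170)])[0])/.5]
    if full: return np.array(r)
    return np.r_[np.ravel(r),v[7:16]/.0015,v[6]/.0007]
v0=np.r_[s.x[:4],.0408,.0327,0,np.zeros(9)]
s2=least_squares(res2,v0,x_scale=np.r_[.01,.01,.1,.1,[.001]*12],loss="soft_l1")
if __name__=="__main__":
    v=s2.x; print("cap",v[:2],np.degrees(v[2:4]),v[4:].round(4),"dot",dot(v)); print(res2(v,True).round(1).tolist())
    print("sd lean",np.degrees(np.sqrt(np.diag(np.linalg.inv(s2.jac.T@s2.jac)))[2:4]))
E
python3 fit2.py
python3 - <<'E'
from h import *
# candidate profile views: camera looks along +y / -y tilted
q0=state()["qpos"]
for t in (40,50,60):
  for sg in (-1,1):
    z=np.array([0,sg*np.sin(np.radians(t)),-np.cos(np.radians(t))])
    for k in (1,-1):
      x=np.array([k,0,0.]); R=np.column_stack([x,np.cross(z,x),z])
      p=np.array([.60,.135,.11])-z*.22
      print(t,sg,k,p.round(2),ik(p,R))
E
```

```text
gauge [ 0.4604373  -0.07932531  0.16      ] yaw -12.889062384687227 -10.89816158289788 0.03232504295868863 0.022192844292179114
gauge tri (array([ 0.46108388, -0.08095301,  0.16118116]), [np.float64(0.0019479326446860945), np.float64(0.003721635717974393), np.float64(0.003012225644231185)])
cap [0.60555358 0.13295868] [12.1114525  18.19974446] [ 0.0401  0.0321  0.0008 -0.0006 -0.0017  0.0022  0.0019  0.0015  0.0002
 -0.0007  0.0001 -0.0001] dot [0.60808616 0.13963874 0.11022283]
[[0.6, -0.4], [-1.5, -0.4], [-0.9, -0.0], [-0.8, -0.9], [0.9, -0.8], [0.5, 0.2], [-0.0, 1.7], [0.1, -0.9], [-1.8, 0.2], [-3.1, -2.4], [0.7, 1.7], [3.5, 0.5], [-0.3, -1.6], [0.3, 0.2], [-0.9, 0.8], [1.3, 0.0], [0.3, 0.8], [-0.1, 1.1], [-1.1, -0.1]]
sd lean [0.30230067 1.27955127]
40 -1 1 [0.6  0.28 0.28] [ 0.57929556  0.76955922  0.83699613 -0.60485537  1.90103841  0.48626155]
40 -1 -1 [0.6  0.28 0.28] None
40 1 1 [ 0.6  -0.01  0.28] [-0.32909482  0.46859015  1.30613286  0.65480344  1.61911443 -0.38230013]
40 1 -1 [ 0.6  -0.01  0.28] None
50 -1 1 [0.6  0.3  0.25] [ 0.64169293  0.90237896  0.74013937 -0.73858221  1.99465035  0.50205965]
50 -1 -1 [0.6  0.3  0.25] None
50 1 1 [ 0.6  -0.03  0.25] [-0.41448035  0.55523707  1.31345014  0.78266537  1.67724625 -0.49494723]
50 1 -1 [ 0.6  -0.03  0.25] None
60 -1 1 [0.6  0.33 0.22] [ 0.68827253  1.04414021  0.63739676 -0.87575818  2.08457995  0.49195422]
60 -1 -1 [0.6  0.33 0.22] None
60 1 1 [ 0.6  -0.06  0.22] [-0.47965753  0.66207456  1.30751286  0.89501372  1.7458257  -0.59128742]
60 1 -1 [ 0.6  -0.06  0.22] [-0.47965753  0.66207456  1.30751286  0.89501372  1.7458257   2.55030523]
```

Run:
```python
from h import *
movel([.46,.2,.32],v=.3)
t=np.radians(60); z=np.array([0,-np.sin(t),-np.cos(t)]); x=np.array([1.,0,0])
reach(np.array([.60,.135,.11])-z*.22,np.column_stack([x,np.cross(z,x),z])); dwell(.3); a=snap("p1")
cv2.imwrite("pics/p1z.png",cv2.resize(a[100:320,170:460],None,fx=2.7,fy=2.7,interpolation=3)[:,:,::-1])
print(state()["clock"])
```

```text
7.5833
```

View pics/p1z.png

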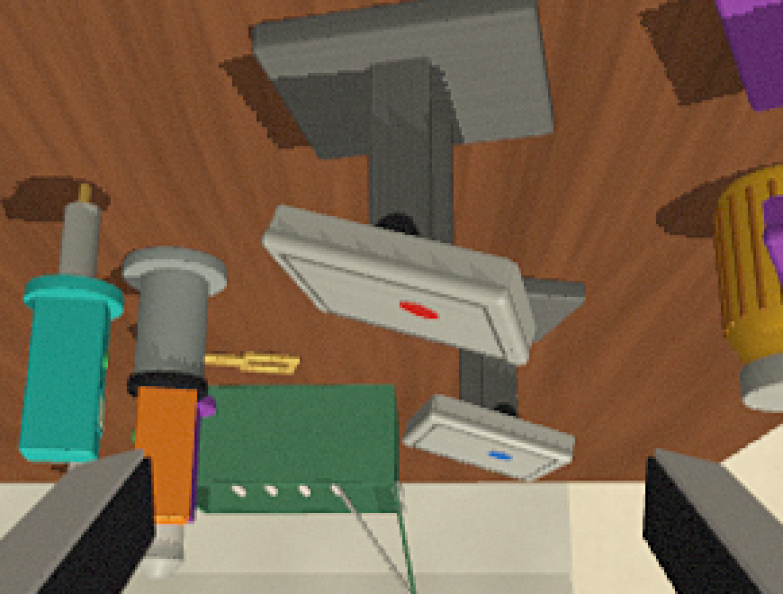

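In p1z (upside down) the red cap shows in profile. Its engraved rectangle has corners (327,311), (280,254), (478,303) and (511,358), and the dot is at (419,310). I'll add this view to the fit.

```bash
cat > fit3.py <<'E'
from fit2 import *
zp=lambda L:[(170+u/2.7,100+v/2.7) for u,v in L]
Pc=snapcam("p1"); iP=zp([(327,311),(280,254),(478,303),(511,358)])
R1=snapcam("c1")[2]; RP=Pc[2]
def toolbias(b,C): return sh(C,C[2]@b)
def res3(v,full=False):
    c,u,y,n=frame(v); r=[]
    W1,PP,SS,TT=toolbias(v[7:10],C1),toolbias(v[7:10],Pc),sh(S,v[10:13]),sh(T,v[13:16])
    ins=(v[4],v[5])
    for C,o in((W1,i1),(SS,iS),(PP,iP)):
        r+=[(proj(C,c+a*ins[0]*u+b*ins[1]*y)-q)/.7 for (a,b),q in zip(sg,o)]
    r+=[(proj(W1,c+a*(.048-v[6])*u+b*(.038-v[6])*y)-q)/1 for (a,b),q in zip(sg,o1)]
    d=dot(v)
    r+=[(proj(W1,d)-z1([(221.5,243.5)])[0])/.5,(proj(PP,d)-zp([(419,310)])[0])/.5,(proj(TT,d)-(256,226)),(proj(SS,d)-zs([(557.5,170)])[0])/.5]
    if full: return np.array(r)
    return np.r_[np.ravel(r),v[7:16]/.0015,v[6]/.0007]
s3=least_squares(res3,s2.x,x_scale=np.r_[.01,.01,.1,.1,[.001]*12],loss="soft_l1")
if __name__=="__main__":
    v=s3.x; print("cap",v[:2],np.degrees(v[2:4]),v[4:].round(4),"dot",dot(v)); print(res3(v,True).round(1).tolist())
    print("sd",np.degrees(np.sqrt(np.diag(np.linalg.inv(s3.jac.T@s3.jac)))[2:4]))
    np.save("cap.npy",v)
E
python3 fit3.py | grep -v gauge
```

```text
cap [0.60579359 0.13340996] [12.62692017 19.15125039] [ 0.04    0.0321  0.0005  0.      0.0007 -0.0001  0.0019  0.0018  0.0001
 -0.0008  0.0002 -0.0001] dot [0.60793775 0.14003901 0.11028444]
[[0.4, -0.2], [-0.2, -0.1], [0.4, 1.0], [0.2, -0.7], [-0.5, -1.7], [0.5, 0.3], [-0.7, 0.9], [1.1, -0.1], [1.0, 0.4], [-0.1, -0.1], [3.0, 0.9], [-3.1, 0.1], [-0.3, -0.0], [-1.5, -0.9], [0.1, -0.3], [-0.6, -0.0], [0.1, 0.4], [-0.3, -0.4], [-0.2, 1.1], [-1.1, -0.1]]
sd [0.31643818 0.59676527]
```

Run:
```python
from h import *
p=state()["tool_pos"]; R=down(np.radians(78))
movel([p[0],p[1]+.02,.33],v=.3)
g=np.array([.4605,-.080])
gripper_to(.06)
reach([*g,.25],R); movel([*g,.123],v=.15)
gripper_to(.0,40); dwell(.2); s=state(); print(s["width"],s["ft_force"],s["tool_pos"],s["clock"])
movel([*g,.33],v=.2); dwell(.2); s=state(); print(s["width"],s["ft_force"],s["clock"])
v=np.load("cap.npy"); l,yw=v[3],v[2]
n=np.array([-np.sin(l)*np.cos(yw),-np.sin(l)*np.sin(yw),np.cos(l)]); x=np.array([-np.sin(yw),np.cos(yw),0]); z=-n
Rp=np.column_stack([x,np.cross(z,x),z])
d=np.array([.6079,.1400,.1103])
np.savez("press.npz",n=n,R=Rp,d=d)
reach(d+n*(.108+.03),Rp); dwell(.3); s=state(); print(s["tool_pos"],s["ft_force"],s["width"],s["clock"])
for nm in("side","top"): cv2.imwrite(f"pics/{nm}1.png",grab_frame(nm)[:,:,::-1])
S=cam("side");T=cam("top")
for C in (S,T): print("pred tip",proj(C,s["tool_pos"]+s["eef_rot"][:,2]*.108),"grip top",proj(C,s["tool_pos"]-s["eef_rot"][:,2]*.037),"dot",proj(C,d))
a=cv2.imread("pics/side1.png"); cv2.imwrite("pics/s1z.png",cv2.resize(a[140:340,170:420],None,fx=3,fy=3,interpolation=3))
```

```text
0.023860769329250093 [-1.34833913 -0.72509722  2.94116889] [ 0.46057476 -0.08002334  0.12311439] 12.35
0.02363018368935801 [ 0.34621571 -0.47229203 -1.65475559] 13.7333
[0.56387975 0.12947645 0.24101748] [-0.72742013  0.03591387 -1.12512521] 0.023608198936234375 15.0167
pred tip [277.25338303 275.27083235] grip top [298.79249827 230.81524307] dot [273.32148353 283.46313016]
pred tip [255.46472771 229.97156241] grip top [252.66774767 244.22778222] dot [255.72309842 227.45105325]
```

View pics/s1z.png

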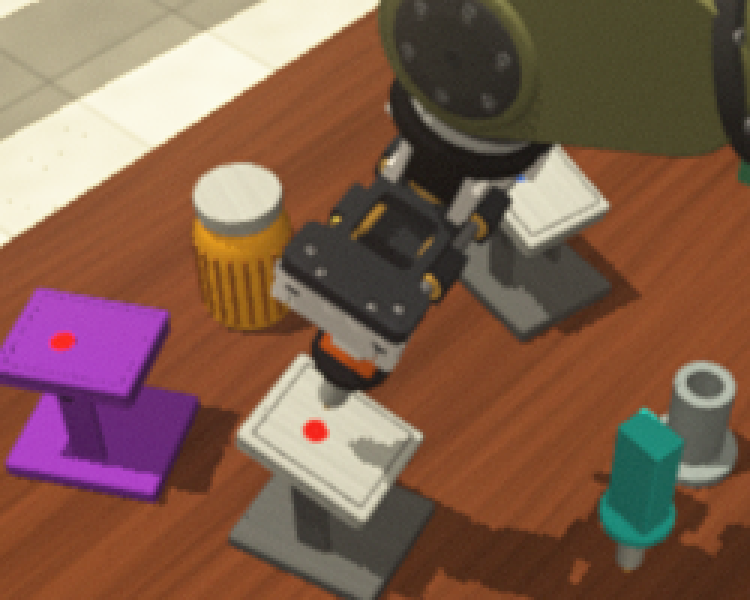

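The side crop shows the gauge in hand with its nose end near (330,405), above the red dot at (315,430). That agrees with the prediction once the 2 px camera bias is added. I'll move to 4 mm off and check close up.

Run:
```python
from h import *
k=np.load("press.npz"); n,R,d=k["n"],k["R"],k["d"]
s=state(); print("base f",s["ft_force"]@n)
movel(d+n*(.108+.006),R,v=.05); dwell(.3); s=state(); print(s["tool_pos"]-d-n*.114,s["ft_force"]@n,s["clock"])
a=grab_frame("side")[:,:,::-1]; b=snap("w2")[:,:,::-1]
S=cam("side"); print("tip",(proj(S,s["tool_pos"]+s["eef_rot"][:,2]*.108)-(240,235))*6,"dot",(proj(S,d)-(240,235))*6)
cv2.imwrite("pics/s2z.png",cv2.hconcat([cv2.resize(a[235:310,240:305],None,fx=6,fy=6,interpolation=3),cv2.resize(b[225:475,200:435],(390,450),interpolation=3)]))
```

```text
base f -0.5216092708218922
[2.84138747e-05 1.45913327e-05 2.36651719e-04] -0.4324147926584797 16.05
tip [204.10902273 281.05171187] dot [199.9289012  290.77878096]
```

View pics/s2z.png

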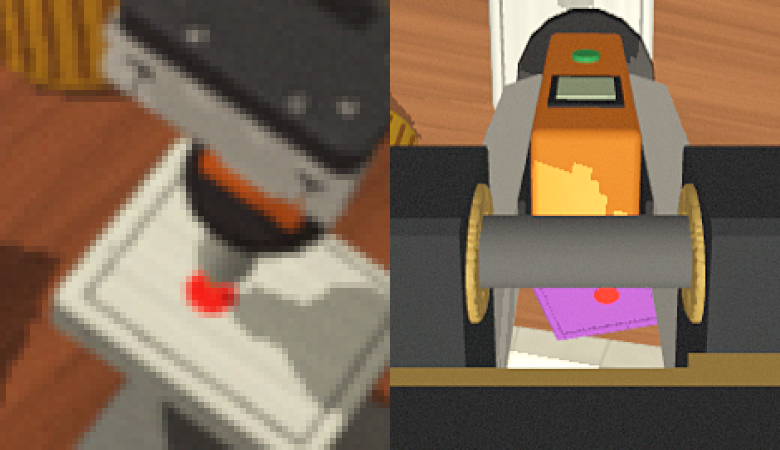

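The dot is at about (211,291), with the tip right above it and the gauge straight in the jaws. I'll press gently now, watching both force and travel.

Run:
```python
from h import *
k=np.load("press.npz"); n,R,d=k["n"],k["R"],k["d"]
def f():
    r=[]
    for _ in range(3): dwell(.05); r.append(state()["ft_force"])
    return np.mean(r,0)
f0=f(); h=.006; t0=state()["clock"]
while h>-.013:
    h-=.001; movel(d+n*(.108+h),R,v=.02); F=f()-f0; s=state()
    print(round(h*1e3,1),round(((s["tool_pos"]-d)@n-.108)*1e3,2),(F@n).round(2),(F-F@n*n).round(2))
    if F@n>3.7 or s["clock"]-t0>9: break
print(state()["width"],state()["clock"])
```

```text
5.0 4.97 -0.28 [ 0.34 -0.3   0.09]
4.0 4.0 -0.31 [-0.36  0.09 -0.11]
3.0 3.0 0.11 [-0.44 -0.06 -0.15]
2.0 2.03 -0.0 [-0.02 -0.77 -0.06]
1.0 1.01 0.45 [-0.16 -0.79 -0.11]
0.0 0.04 0.7 [ 0.42 -0.54  0.1 ]
-1.0 -0.93 1.32 [ 0.31 -0.42  0.07]
-2.0 -1.97 2.36 [-0.22 -0.41 -0.11]
-3.0 -2.94 2.74 [-0.06 -0.68 -0.07]
-4.0 -4.0 3.05 [-0.19 -1.27 -0.16]
-5.0 -4.94 3.1 [ 0.22 -0.27  0.06]
-6.0 -5.98 3.46 [-0.09 -0.66 -0.08]
-7.0 -6.96 4.36 [ 0.11 -0.35  0.01]
0.023797215911873046 21.5
```

Run:
```python
from h import *
k=np.load("press.npz"); n,R,d=k["n"],k["R"],k["d"]
r=[]
for _ in range(25): dwell(.04); r.append(state()["ft_force"]@n)
print(np.mean(r),np.std(r),state()["clock"])
a=grab_frame("side")[:,:,::-1]
cv2.imwrite("pics/s3z.png",cv2.resize(a[235:310,240:340],None,fx=7,fy=7,interpolation=3))
```

```text
3.170804998203222 0.6172932446502101 22.5417
```

View pics/s3z.png

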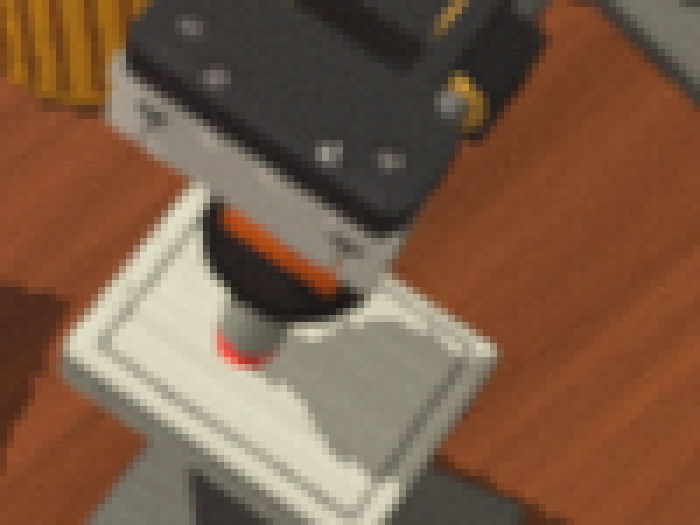

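The nose sits centred over the red dot, with a red rim showing evenly around its near side. The cap and stand look unmoved, and the force is steady at about 4 N above baseline.

Run:
```python
from h import *
s=state(); print(s["width"],s["clock"]); job_done()
```

```text
0.02357043490736259 22.5917
the job is handed in; nothing more can be done
```

I took the orange gauge out of its holder and pressed its tip onto the red dot. The job was handed in at 22.6 s, with the gauge still gripped and held against the cap.

- **Squareness:** I fitted the cap's lean from several camera views at 19.2° ± 0.6°, and the gauge was pushed in along that direction. In the pictures it sits straight in the jaws.
- **Position:** the last side picture shows the nose centred over the red dot to within about 1–2 mm. The cap looked unmoved, and nothing in the pictures suggested the gauge or arm had touched any other object.
- **Push depth:** from where contact began, I estimate the tip is in by 5–6.5 mm, where half-way is 6 mm. The push was about 3.7–4.4 N above the no-contact reading, depending on which baseline is used.
- **Uncertainty:** the force readings are noisy, about ±0.6 N each. The no-contact reading is also uncertain by about 0.5 N, so the depth is good to about 1 mm.
- **Disagreement:** the first cap fit gave a lean of 13.6° with poor residuals. Adding closer corner readings and a profile view settled it at 19.2°. Two corner readings in that final fit were still about 2 pixels off.

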